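Make up the fittings kits for two cupboards

TASK

Make up the two kits of brass fittings, one fitting to each compartment and the same way up as it lies on the bench: the bar pull and the lock go into the long tray and the knob into the short tray, and each tray also gets the new brass hinge of the same shape as the old dark hinge lying beside that tray. Lay the fittings flat on the tray floors without dropping them, and leave the old hinges and the third brass hinge where they lie.

Things in the scene. Friction and masses are not known exactly. Their poses are not given: they have to be found in the camera images.
- long_tray: Fixed open wooden tray with three equal compartments in a row, 258 x 132 mm, 16 mm high: floor 6 mm thick, outer walls and dividers 6 mm thick and 10 mm high above the floor. Origin: centre of the underside. Its x axis runs along the 258 mm length; compartment centres at x = -84, 0 and +84 mm; each compartment is 78 mm (x) by 120 mm (y) inside. Stands to the left or right of the stock, its yaw within about 9 degrees of the world axes.
- short_tray: Fixed open wooden tray like the long one but with two compartments, 174 x 132 mm, 16 mm high, same floor and walls. Origin: centre of the underside. x along the 174 mm length; compartment centres at x = -42 and +42 mm; each compartment is 78 mm (x) by 120 mm (y) inside. Stands on the other side of the stock.
- old_rect_hinge: Old dark steel hinge with specks of green paint, a sample: plain rectangle 50 x 46 mm lying open and flat, same shape as rect_hinge. It lies alone on a white paper slip on the outer side (away from the stock) of one of the two trays, about 160 mm from that tray's centre. Loose; stays there. Origin: centre of the underside.
- old_h_hinge: Old dark steel hinge with specks of green paint, a sample: outline of a letter H, 60 x 46 mm, same shape as h_hinge. It lies alone on a white paper slip on the outer side of the other tray. Loose; stays there. Origin: centre of the underside.
- rect_hinge: New brass hinge lying open and flat on the bench in the stock between the trays: plain rectangle, 46 mm along its x axis (across both leaves) and 50 mm along y (along the barrel). Leaves 5 mm thick; barrel 9 mm in diameter in the middle, 9 mm high. The outer leaf edges at x = +-23 mm are straight and parallel to y, to be gripped across x. 70 g. Origin: centre of the underside; z up.
- h_hinge: New brass hinge lying open and flat in the stock: outline of a letter H, two uprights 12 mm wide and 60 mm long (along y) joined at mid length by a short barrel 22 mm long, 9 mm high; 46 mm overall along x, 5 mm thick. The outer edges at x = +-23 mm are straight and parallel to y, to be gripped across x. 60 g. Origin: centre of the underside; z up.
- strap_hinge: The third new brass hinge, not needed: long narrow strap, 94 mm along x, 20 mm wide along y, round ends, short barrel across the middle; 5 mm thick, 9 mm at the barrel. Lies in the stock and stays there. Origin: centre of the underside.
- bar_pull: Brass bar pull (drawer handle) standing on its two feet in the stock: straight round bar 12 mm in diameter and 86 mm long along x, its axis 31 mm above the bench, on two posts (10 mm) at x = +-37 mm with round feet 20 mm across; 94 mm long overall, 37 mm high. Grip the bar across y at its middle. 110 g. Origin: between the feet, at the underside.
- lock: Brass cupboard lock lying flat in the stock, keyhole up: case 40 mm along x, 56 mm along y, 14 mm thick, with a bolt standing out 5 mm more at +y. Grip the case across x. 160 g. Origin: centre of the case's underside.
- knob: Round brass cupboard knob standing on its foot in the stock: 31 mm high, foot 30 mm, neck 16 mm, head 34 mm in diameter and widest between 19 and 25 mm above the bench. 80 g. Origin: centre of the foot's underside.
There are look-alikes about, which are no part of the job. Leave any turquoise look-alike of the rect_hinge alone.

How it is judged:
By the outcome, as a careful person would: the job done as asked, in the order asked, and still so for the second after the job is handed in, with the robot touching nothing.
It also fails if it takes over 109 s, if anything falls off the work surface, if the arm or the gripper's body presses on something with over 40 N, if the wrist force passes 120 N, or if a joint passes its speed limit or range.

ROBOT

A 6-joint arm with a two-finger parallel gripper is mounted at the origin on the work surface. World frame = base frame: x ahead of the robot, y to its left, z up, the work surface at z = 0. Lengths are in mm, angles in degrees, forces in N, time in s.
With the tool pointing down it reaches from about 300 to 850 mm from the base axis. Payload 4.2 kg.
Tool frame: the origin (TCP) lies between the finger pads; the fingertips stand 14 mm ahead of it and the grasp point (between the pads) lies 5 mm behind it (env.finger_overhang is the distance from the TCP to the fingertips, in mm); z points along the fingers, y is the line along which they close (so a half turn about z gives the same grasp; the last joint's range is limited). The gripper opens to 91 mm and grips with 3 to 60 N. Pads are 32 mm wide; open, the fingers measure 118 mm over their backs; the gripper's body (76 mm by 178 mm) begins 60 mm behind the grasp point.
Start: joints at [66.406, 18.312, 89.639, -0, 72.044, -1.146], TCP at [219.568, 531.443, 227.976] pointing down, gripper open.
Joint ranges: [-177.97, 177.97], [-48.28, 115.42], [12.27, 149.76], [-77.06, 257.06], [2.81, 150.46], [-146.56, 146.56]. Speed limits (degrees/s): [147.25, 147.25, 180, 180, 180, 180].

INTERFACE

Orientations are given as [roll, pitch, yaw] about the fixed x, y, z axes, in that order (R = Rz(yaw) Ry(pitch) Rx(roll)).
In Python, from workcell import status, cams, env, finder gives the robot as it stands.
- The arm moves only by the tool apply_moves, never from a script. Its argument "increments" is a list of rows, each a list of 7 numbers: the opening, from -1 (shut) to 1 (fully open), then the shift along the world's x, y, z in m, then the turn, a rotation vector about the world's x, y, z in degrees. In form: [[gripper, x, y, z, ax, ay, az], ...]. A call has 1 to 5 rows; each row shifts and turns the commanded pose from where the row before left it; what a row does not reach is not made up. A row lasts 1/12 s, in which the tool goes at most 41.7 mm and 7.16 degrees, less where a joint would pass 70% of its speed; a pose out of reach is approached as far as the arm can. A call with a gripper value outside its range is refused whole. The fingers move at their own pace and stop on an object; "newtons" is the grip in N (left out, the last holds). Time passes only in rows, so rows that do not move let the fingers close. It gives the time, the measured TCP pose, the force, the opening and the grip force at its end, in the units of the state.
- status.state(): the state, without advancing time (a new reading comes with each control period).
- cams.grab_frame(name): name is "scene" or "top"; returns a dict with "color" (480x640x3 uint8, red, green, blue), "intrinsics" (3x3 intrinsics, pixels), "k1" (the pictures are not rectified: a ray, as slopes to the right and down, at radius r is drawn at 1 + k1 r^2 times it, then the intrinsics apply), "R" (3x3) and "t" (3): a world point X has camera coordinates R X + t. Camera axes: x right, y down, z forward; pixel columns grow to the right and rows downward; lengths in mm; the calibration is good to about 2 mm. A picture is of the moment at which its call begins. There is no depth.
- env.job_done(): hands the job in; it is judged then, once.
Trained networks look in the newest picture that a camera, given by its name, has taken for a name from the list of things; names that differ only in an ending like _2 or _b are one class to them, and where a whole thing is asked for, a point or a joint stands for the part that bears it (a point fixed in the world has none). Each returns a list of dicts, best first, with "score" (0 to 1); they miss things now and then, are a little off and sometimes report something else, mostly with a low value. They report only what shows in the picture. A call takes as long as a camera call. They do not tell look-alikes from the thing itself.
- finder.boxes_of(query, camera): "rect" ([left, top, width, height] in pixels, round what is visible of it).
- finder.trace(query, camera): "pixels" (480x640 bool, what is visible of it) and "rect" ([left, top, width, height] in pixels, round what is visible of it).
The state is a dict: "time_s": time; "qpos": joint angles; "qvel": joint speeds; "effort": joint torques, N m; "ee_pos": TCP position; "ee_rot": TCP orientation; "force": force on the tool from outside, world axes, zero at the start; "torque": the same for the moment, N m; "gripper_width": finger opening in mm; "gripper_force": force on a finger pad.
Only numpy, scipy, OpenCV 4.12 (cv2) and the standard library are available. Lean on these libraries where they do the work, as an engineer would, in place of code of your own. Each camera call takes 0.05 s, during which the arm holds its last target. There are 200 camera calls.

## Working session

There is one attempt and no reset: what is moved stays moved. The work goes in short steps, Python scripts to look and compute and a tool call to move; the robot and the scene stay as the last step left them, time stands still between calls to the robot, and variables do not carry over. Pictures are saved under pics/ and viewed, at most 14 in all, crops included, and the job is handed in when it is done.

Besides the shell and the picture viewer there is one more tool, called after "Request:" as a command line: name --pt "numbers of a row" for each row, then --argument value for the rest. apply_moves: Moves the arm, as the interface text tells. Its arguments: {"type":"object","properties":{"increments":{"type":"array","items":{"type":"array","items":{"type":"number"}}},"newtons":{"type":"number"}},"required":["increments"]}

```bash
mkdir -p pics; ls; python3 - <<'E'
from workcell import status,cams,env,finder
import cv2,numpy as np
print(status.state())
for n in("scene","top"):
    f=cams.grab_frame(n); cv2.imwrite(f"pics/{n}0.png",f["color"][:,:,::-1])
    print(n,f["intrinsics"],f["k1"],f["R"],f["t"], -np.array(f["R"]).T@f["t"])
E
```

```text
pics
{'time_s': 0.0, 'qpos': array([ 6.64034456e+01,  1.83535580e+01,  8.97060990e+01,  1.55952562e-03,
        7.20428109e+01, -1.14527840e+00]), 'qvel': array([ 0.15080046,  0.02054087,  0.00348545,  0.04072459, -0.03148664,
        0.01386719]), 'effort': array([ 1.28860782e-03, -4.12467957e+01, -2.31975907e+01,  7.28410366e-02,
        4.57957084e-02, -1.47768669e-04]), 'ee_pos': array([219.38859849, 530.9926852 , 227.10311393]), 'ee_rot': array([-1.79897582e+02, -3.53047856e-03,  1.57548239e+02]), 'force': array([ 0.12771845,  0.41312519, -0.27922945]), 'torque': array([-0.0291761 ,  0.04675591,  0.05600143]), 'gripper_force': 0.0, 'gripper_width': 91.31553143003087}
scene [[458.62905982   0.         317.81531435]
 [  0.         458.62905982 240.53949343]
 [  0.           0.           1.        ]] -0.027336449661430604 [[-0.79057248  0.61230503 -0.00881451]
 [ 0.49423516  0.6294966  -0.59955454]
 [-0.36156156 -0.47834776 -0.80028536]] [ 397.80916443 -249.29636427 1320.8889915 ] [915.2906868  545.19494741 911.12785293]
top [[572.54666829   0.         319.06664505]
 [  0.         572.54666829 237.00369962]
 [  0.           0.           1.        ]] 0.05939052202485455 [[-0.02657175 -0.99964535  0.00176537]
 [-0.99767807  0.02640859 -0.06277788]
 [ 0.062709   -0.00342939 -0.99802596]] [  29.92583196  542.2192318  1383.9838052 ] [ 454.96717946   20.34219347 1415.2383137 ]
```

View pics/top0.png

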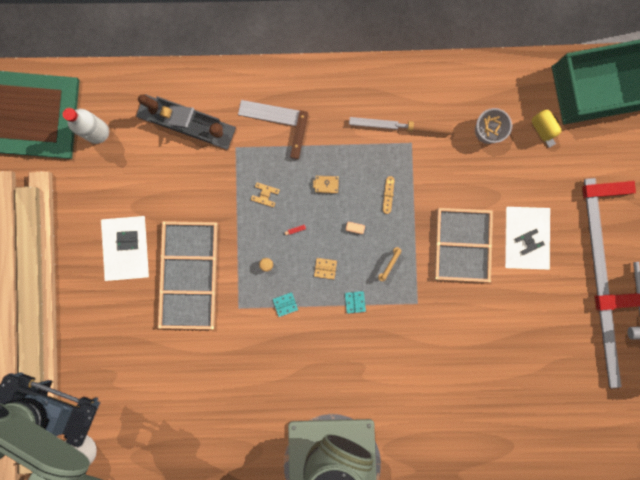

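View pics/scene0.png

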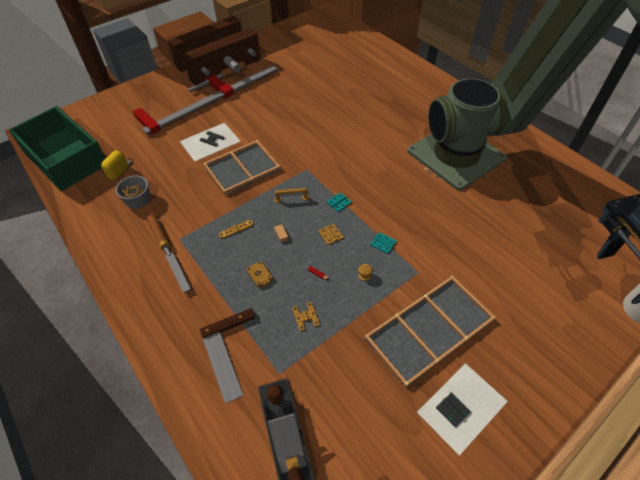

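The top picture shows the following, in pixels:
- **Long tray:** at (187,275), with the old rect hinge at (127,240) on its outer side.
- **Short tray:** at (464,245), with the old H hinge at (529,242).
- **Stock:** H hinge (265,194), lock (326,185), strap (389,195), knob (266,265), brass rect hinge (326,268), bar pull (389,264).
- **Look-alikes:** turquoise hinges at (285,304) and (355,302).

The scene picture agrees. The rect hinge therefore goes in the long tray and the H hinge in the short one.

```bash
cat > h.py <<'E'
from workcell import status,cams,env,finder
import cv2,numpy as np
def ray(f,p):
    K=np.array(f["intrinsics"]);p=np.atleast_2d(p).astype(float)
    d=np.c_[(p[:,0]-K[0,2])/K[0,0],(p[:,1]-K[1,2])/K[1,1]]
    s=d.copy()
    for _ in range(20): s=d/(1+f["k1"]*(s**2).sum(1,keepdims=True))
    R=np.array(f["R"]);return -R.T@f["t"], np.c_[s,np.ones(len(s))]@R
def onz(f,p,z):
    c,d=ray(f,p);return (c+d*((z-c[2])/d[:,2])[:,None])[:,:2]
def tri(fa,pa,fb,pb):
    ca,da=ray(fa,pa);cb,db=ray(fb,pb);out=[]
    for a,b in zip(da,db):
        s,*_=np.linalg.lstsq(np.c_[a,-b],cb-ca,rcond=None)
        A=ca+s[0]*a;B=cb+s[1]*b;out.append(np.r_[(A+B)/2,np.linalg.norm(A-B)])
    return np.array(out)
def proj(f,X):
    X=np.atleast_2d(X).astype(float);c=X@np.array(f["R"]).T+f["t"];s=c[:,:2]/c[:,2:]
    s=s*(1+f["k1"]*(s**2).sum(1,keepdims=True));K=np.array(f["intrinsics"])
    return s*[K[0,0],K[1,1]]+[K[0,2],K[1,2]]
def contour(m):
    c,_=cv2.findContours(m.astype(np.uint8),cv2.RETR_EXTERNAL,cv2.CHAIN_APPROX_NONE)
    return max(c,key=cv2.contourArea)[:,0,:]
E
python3 - <<'E'
from h import *
F={n:cams.grab_frame(n) for n in("top","scene")}
Z=dict(rect_hinge=5,h_hinge=5,lock=14,bar_pull=31,knob=22,long_tray=16,short_tray=16,old_rect_hinge=5,old_h_hinge=5,strap_hinge=5)
for q,z in Z.items():
    for n in F:
        for r in finder.trace(q,n)[:3]:
            if r["score"]<.2: continue
            m=r["pixels"];np.save
            c=contour(m);w=onz(F[n],c,z).astype(np.float32)
            (cx,cy),(a,b),an=cv2.minAreaRect(w)
            print(q,n,round(r["score"],2),[int(v) for v in r["rect"]],"px",np.round(np.argwhere(m).mean(0)[::-1],1),"xy",round(cx,1),round(cy,1),"sz",round(a,1),round(b,1),"ang(a-axis)",round(an,1))
im=F["top"]["color"][140:320,230:425,::-1]
cv2.imwrite("pics/top_crop.png",cv2.resize(im,None,fx=3.3,fy=3.3,interpolation=cv2.INTER_CUBIC))
im=F["scene"]["color"][170:350,180:420,::-1]
cv2.imwrite("pics/sc_crop.png",cv2.resize(im,None,fx=3.3,fy=3.3,interpolation=cv2.INTER_CUBIC))
E
```

```text
rect_hinge top 0.89 [272, 294, 24, 20] px [285.3 304.8] xy 379.6 102.4 sz 45.3 49.0 ang(a-axis) 18.9
rect_hinge top 0.71 [347, 292, 20, 22] px [355.5 302.9] xy 380.6 -70.6 sz 44.1 46.2 ang(a-axis) 88.5
rect_hinge top 0.64 [316, 260, 19, 12] px [325.3 268.3] xy 465.9 1.7 sz 48.7 43.7 ang(a-axis) 80.4
rect_hinge scene 0.85 [372, 233, 23, 20] px [383.1 242.8] xy 383.3 107.4 sz 48.4 52.2 ang(a-axis) 19.0
rect_hinge scene 0.76 [326, 190, 23, 24] px [337.9 201.3] xy 384.8 -66.4 sz 49.2 53.8 ang(a-axis) 89.7
rect_hinge scene 0.69 [318, 224, 25, 19] px [329.4 233.9] xy 469.9 4.5 sz 55.8 50.7 ang(a-axis) 83.6
h_hinge top 0.58 [249, 182, 29, 22] px [264.6 194.1] xy 653.9 147.8 sz 60.7 45.6 ang(a-axis) 71.1
h_hinge scene 0.92 [293, 299, 26, 31] px [305.5 316.3] xy 654.9 151.0 sz 58.8 44.7 ang(a-axis) 71.2
lock top 0.94 [313, 174, 23, 20] px [326.5 183.6] xy 673.5 -5.1 sz 59.2 44.7 ang(a-axis) 88.5
lock scene 0.97 [246, 262, 25, 28] px [259.  274.1] xy 677.2 1.7 sz 65.1 40.7 ang(a-axis) 85.4
lock scene 0.72 [319, 224, 23, 19] px [330.  234.2] xy 474.5 11.7 sz 51.0 44.4 ang(a-axis) 80.4
bar_pull 
[... 728 characters left out ...]
3, 74, 55] px [241.  166.8] xy 519.8 -327.4 sz 148.3 177.9 ang(a-axis) 85.5
old_rect_hinge top 0.56 [116, 231, 19, 22] px [127.1 240.2] xy 548.8 484.8 sz 50.8 48.8 ang(a-axis) 89.8
old_rect_hinge scene 0.71 [436, 394, 34, 34] px [452.9 409.6] xy 550.0 489.3 sz 49.1 49.9 ang(a-axis) 2.7
old_h_hinge top 0.78 [514, 227, 30, 27] px [529.3 240.8] xy 521.0 -499.1 sz 51.4 59.1 ang(a-axis) 23.7
old_h_hinge scene 0.7 [199, 133, 21, 10] px [211.6 137.9] xy 520.6 -495.4 sz 46.7 45.8 ang(a-axis) 23.8
strap_hinge top 0.73 [383, 179, 9, 31] px [388.7 193.6] xy 645.8 -160.5 sz 19.8 84.8 ang(a-axis) 88.1
strap_hinge scene 0.53 [220, 224, 29, 12] px [236.3 228. ] xy 644.9 -155.9 sz 24.7 86.0 ang(a-axis) 79.4
```

View pics/top_crop.png

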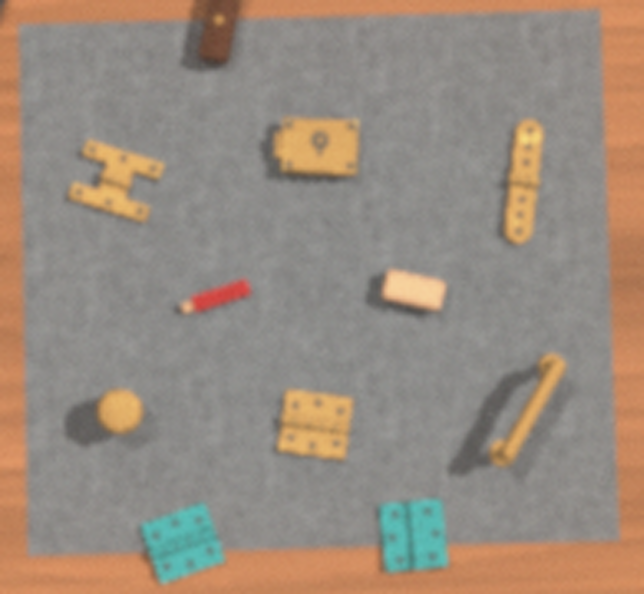

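View pics/sc_crop.png

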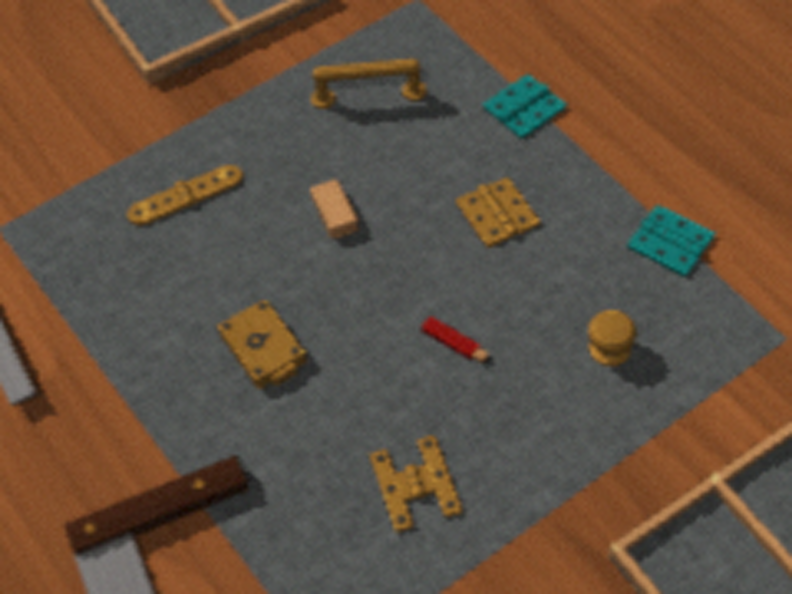

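The crops show one brass rect hinge (crop 315,424 = top 326,268). Only it fits: the two with the same outline at top (285,304) and (355,302) are turquoise. The only brass H is at (265,194). Next I fit the models to the silhouettes in both views, with height as a free parameter.

```bash
cat > fit.py <<'E'
from h import *
from scipy.optimize import minimize
def box(lx,ly,z0,z1,cx=0,cy=0): return np.array([[cx+sx*lx/2,cy+sy*ly/2,z] for sx in(-1,1) for sy in(-1,1) for z in(z0,z1)])
def cyl(r,z0,z1,cx=0): return np.array([[cx+r*np.cos(a),r*np.sin(a),z] for a in np.linspace(0,6.28,25) for z in(z0,z1)])
def rod(r,l,z): return np.array([[x,r*np.cos(a),z+r*np.sin(a)] for a in np.linspace(0,6.28,17) for x in(-l/2,l/2)])
P=dict(rect_hinge=[box(46,50,0,5),box(9,50,0,9)],h_hinge=[box(12,60,0,5,-17),box(12,60,0,5,17),box(34,9,0,5),box(9,22,0,9)],
 lock=[box(40,56,0,14),box(20,5,3,11,0,30.5)],knob=[cyl(17,19,25),cyl(12,19,31),cyl(15,0,4),cyl(8,0,20)],
 bar_pull=[rod(6,86,31),cyl(5,4,31,-37),cyl(5,4,31,37),cyl(10,0,4,37),cyl(10,0,4,-37)],
 long_tray=[box(258,132,0,16)],short_tray=[box(174,132,0,16)])
S=6
def render(f,parts,x,y,a,z,o):
    c,s=np.cos(np.radians(a)),np.sin(np.radians(a));T=np.zeros((o[3]*S,o[2]*S),np.uint8)
    for p in parts:
        w=np.c_[x+c*p[:,0]-s*p[:,1],y+s*p[:,0]+c*p[:,1],p[:,2]+z]
        q=((proj(f,w)-o[:2]+.5)*S*16).astype(np.float32)
        cv2.fillConvexPoly(T,cv2.convexHull(q).astype(np.int32),1,shift=4)
    return cv2.resize(T.astype(np.float32),(o[2],o[3]),interpolation=cv2.INTER_AREA)
def brass(f,rect):
    hsv=cv2.cvtColor(f["color"],cv2.COLOR_RGB2HSV).astype(int)
    m=(hsv[...,1]>95)&(hsv[...,0]>8)&(hsv[...,0]<32)&(hsv[...,2]>60)
    return m
def win(rect,pad=8):
    l,t,w,h=[int(v) for v in rect];return [max(l-pad,0),max(t-pad,0),w+2*pad,h+2*pad]
def fit(fs,name,masks,wins,x0,zfree=False):
    def cost(v):
        e=0
        for f,m,o in zip(fs,masks,wins):
            r=render(f,P[name],v[0],v[1],v[2],v[3]*1 if zfree else 0,o)
            e+=np.abs(r-m[o[1]:o[1]+o[3],o[0]:o[0]+o[2]]).sum()/r.sum()
        return e
    n=4 if zfree else 3;x0=np.array(x0[:3]+[0.])[:n]
    sim=np.vstack([x0]+[x0+np.eye(n)[i]*6 for i in range(n)])
    r=minimize(cost,x0,method="Nelder-Mead",options=dict(initial_simplex=sim,xatol=.05,fatol=1e-4,maxiter=300))
    return np.round(r.x,1),round(r.fun,3)
E
python3 - <<'E'
from fit import *
F={n:cams.grab_frame(n) for n in("top","scene")}
G=dict(rect_hinge=[467,3,-10+90],h_hinge=[654,149,-19],lock=[675,-2,88],knob=[479,147,0],bar_pull=[473,-150,-33],long_tray=[461,338,87],short_tray=[517,-333,86])
# rect yaw: barrel direction in top crop ~ along world y tilted
G["rect_hinge"][2]=-8
for q,x0 in G.items():
    fs,ms,ws=[],[],[]
    for n,f in F.items():
        p=proj(f,[x0[0],x0[1],5])[0]
        rs=[r for r in finder.trace(q,n) if np.hypot(*(np.argwhere(r["pixels"]).mean(0)[::-1]-p))<25]
        if not rs: print(q,n,"none");continue
        m=rs[0]["pixels"];o=win(rs[0]["rect"])
        if "tray" in q: m=cv2.drawContours(np.zeros(m.shape,np.uint8),[cv2.convexHull(contour(m))],-1,1,-1)
        else: m=brass(f,o)
        fs.append(f);ms.append(m.astype(np.float32));ws.append(o)
    for i in range(len(fs)): print(q,list(F)[i],*fit(fs[i:i+1],q,ms[i:i+1],ws[i:i+1],x0))
    print(q,"both z-free",*fit(fs,q,ms,ws,x0,True))
E
```

```text
rect_hinge top [466.6   3.1  -9.4] 0.054
rect_hinge scene [466.9   4.5  -9.2] 0.056
rect_hinge both z-free [466.3   3.4  -9.2  -1.5] 0.112
h_hinge top [653.3 147.8 -18.7] 0.158
h_hinge scene [653.5 149.3 -18.9] 0.16
h_hinge both z-free [653.3 148.3 -18.9  -0.9] 0.327
lock top [674.7  -1.5 178.6] 0.133
lock scene [673.2  -2.9  88.5] 0.504
lock both z-free [ 6.746e+02 -2.400e+00  1.783e+02  6.000e-01] 0.239
knob top [480.  146.9   4.4] 0.123
knob scene [480.1 147.7   2.9] 0.071
knob both z-free [479.6 147.1   4.9  -1.4] 0.193
bar_pull top [ 473.  -155.8  -31.1] 0.148
bar_pull scene [ 473.5 -153.8  -31.9] 0.67
bar_pull both z-free [ 472.7 -155.8  -31.4   -2.1] 0.822
long_tray top [462.3 338.7 177.5] 0.022
long_tray scene [461.2 339.4 177.4] 0.026
long_tray both z-free [4.621e+02 3.388e+02 1.774e+02 4.000e-01] 0.049
short_tray top [ 508.9 -317.5   85.7] 0.426
short_tray scene [ 516.7 -334.7  109.4] 0.34
short_tray both z-free [ 5.156e+02 -3.359e+02  1.130e+02 -1.000e-01] 0.724
```

```bash
python3 - <<'E'
from fit import *
F={n:cams.grab_frame(n) for n in("top","scene")}
G=dict(lock=[674,-2,-2],bar_pull=[473,-155,-31],short_tray=[517,-333,-4])
for q,x0 in G.items():
    fs,ms,ws=[],[],[]
    for n,f in F.items():
        p=proj(f,[x0[0],x0[1],10])[0]
        rs=[r for r in finder.trace(q,n) if np.hypot(*(np.argwhere(r["pixels"]).mean(0)[::-1]-p))<25]
        if not rs: print(q,n,"none");continue
        m=rs[0]["pixels"];o=win(rs[0]["rect"])
        if "tray" in q: m=cv2.drawContours(np.zeros(m.shape,np.uint8),[cv2.convexHull(contour(m))],-1,1,-1)
        elif not(q=="bar_pull" and n=="scene"): m=brass(f,o)
        fs.append(f);ms.append(m.astype(np.float32));ws.append(o)
    for i in range(len(fs)): print(q,list(F)[i],*fit(fs[i:i+1],q,ms[i:i+1],ws[i:i+1],x0))
    print(q,"both z-free",*fit(fs,q,ms,ws,x0,True))
E
```

```text
lock top [674.6  -5.1  -2.4] 0.088
lock scene [674.4  -4.3  -2.8] 0.085
lock both z-free [ 6.746e+02 -4.900e+00 -1.600e+00 -2.000e-01] 0.173
bar_pull top [ 473.2 -155.9  -30.7] 0.149
bar_pull scene [ 475.  -153.8  -30. ] 0.378
bar_pull both z-free [ 473.5 -156.5  -30.9   -3.6] 0.521
short_tray top [ 516.3 -337.    -4.4] 0.037
short_tray scene [ 516.7 -334.7   -4.9] 0.038
short_tray both z-free [ 516.3 -337.6   -4.1   -3.3] 0.079
```

Request:
apply_moves --pt "1 0.03 -0.025 0 0 0 0" --pt "1 0.03 -0.025 0 0 0 0" --pt "1 0.03 -0.025 0 0 0 0" --pt "1 0.03 -0.025 0 0 0 0" --pt "1 0.03 -0.025 0 0 0 0"

```text
time_s: 2.82
ee_pos: [370.6, 405.2, 228.1]
ee_rot: [180.0, 0.0, 157.6]
force: [0.1, 0.7, 0.6]
gripper_width: 91.0
gripper_force: 0.0
```

Request:
apply_moves --pt "1 0.02 -0.035 0 0 0 -6" --pt "1 0.02 -0.035 0 0 0 -6" --pt "1 0.02 -0.035 0 0 0 -6" --pt "1 0.02 -0.035 0 0 0 -6" --pt "1 0.02 -0.035 0 0 0 -6"

```text
time_s: 3.23
ee_pos: [470.2, 229.6, 228.2]
ee_rot: [180.0, 0.0, 127.3]
force: [0.8, 0.8, 0.1]
gripper_width: 91.4
gripper_force: 0.0
```

The fits agree between the two views to about 2 mm, and the heights to about 0-3 mm. I'll follow the order asked, starting with the bar pull.

Request:
apply_moves --pt "1 0 -0.0385 -0.01 0 0 2" --pt "1 0 -0.0385 -0.01 0 0 2" --pt "1 0 -0.0385 -0.01 0 0 2" --pt "1 0 -0.0385 -0.01 0 0 2" --pt "1 0 -0.0385 -0.01 0 0 2"

```text
time_s: 3.65
ee_pos: [469.3, 37.2, 177.8]
ee_rot: [180.0, 0.0, 137.7]
force: [0.5, -0.5, 0.7]
gripper_width: 90.9
gripper_force: 0.0
```

Request:
apply_moves --pt "1 0 -0.0385 -0.01 0 0 2" --pt "1 0 -0.0385 -0.01 0 0 2" --pt "1 0 -0.0385 -0.01 0 0 2" --pt "1 0 -0.0385 -0.01 0 0 3" --pt "1 0.003 -0.0385 -0.01 0 0 3"

```text
time_s: 4.07
ee_pos: [471.9, -155.4, 127.7]
ee_rot: [180.0, 0.0, 149.7]
force: [0.5, 0.8, 0.5]
gripper_width: 91.4
gripper_force: 0.0
```

Request:
apply_moves --pt "1 0 0 -0.02 0 0 0" --pt "1 0 0 -0.02 0 0 0" --pt "1 0 0 -0.02 0 0 0" --pt "1 0 0 0 0 0 0"

```text
time_s: 4.4
ee_pos: [470.0, -153.1, 64.9]
ee_rot: [-179.9, -0.4, 149.5]
force: [-0.6, 0.6, -0.0]
gripper_width: 91.0
gripper_force: 0.0
```

```bash
python3 - <<'E'
from h import *
s=status.state();p=s["ee_pos"];print(p,s["ee_rot"])
f=cams.grab_frame("scene");im=f["color"][:,:,::-1].copy()
for X in([*p[:2],p[2]-14],[*p[:2],31]):
    q=proj(f,X)[0];print(q);cv2.circle(im,tuple(int(v) for v in np.round(q)),1,(0,0,255),-1)
cv2.imwrite("pics/a.png",cv2.resize(im[110:260,190:390],None,fx=4,fy=4,interpolation=cv2.INTER_CUBIC))
E
```

```text
[ 470.02127554 -153.13378272   64.89025094] [-179.92827998   -0.40930359  149.49707618]
[291.48032488 184.80016407]
[291.8948703  190.09388267]
```

View pics/a.png

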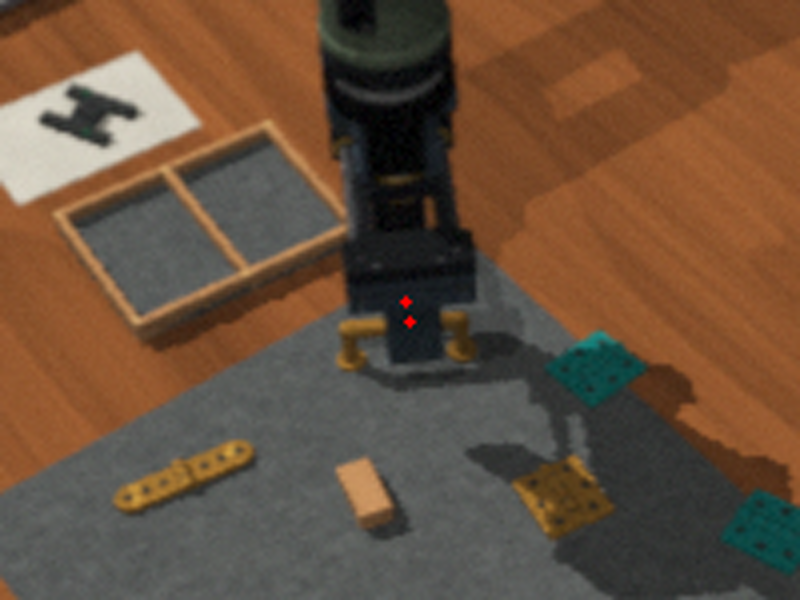

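The crop shows the near finger at (412,310), standing between the two bar posts at crop x 350 and 460, so the grasp is centred. I lower and grip.

Request:
apply_moves --pt "1 0.003 -0.002 -0.013 0 0 0" --pt "1 0 0 -0.013 0 0 0" --pt "1 0 0 -0.013 0 0 0" --pt "1 0 0 0 0 0 0"

```text
time_s: 4.78
ee_pos: [475.2, -155.2, 28.5]
ee_rot: [-180.0, -0.1, 149.6]
force: [-0.7, 1.0, -0.3]
gripper_width: 91.2
gripper_force: 0.0
```

Request:
apply_moves --pt "-1 0 0 0 0 0 0" --pt "-1 0 0 0 0 0 0" --pt "-1 0 0 0 0 0 0" --pt "-1 0 0 0 0 0 0" --pt "-1 0 0 0 0 0 0" --newtons 20

```text
time_s: 5.2
ee_pos: [476.0, -155.7, 29.7]
ee_rot: [180.0, 0.1, 149.6]
force: [0.3, -0.4, -0.2]
gripper_width: 60.8
gripper_force: 0.0
```

Request:
apply_moves --pt "-1 0 0 0 0 0 0" --pt "-1 0 0 0 0 0 0" --pt "-1 0 0 0 0 0 0" --pt "-1 0 0 0 0 0 0" --pt "-1 0 0 0 0 0 0"

```text
time_s: 5.62
ee_pos: [475.5, -155.5, 29.0]
ee_rot: [180.0, -0.0, 149.6]
force: [0.1, -0.5, 0.6]
gripper_width: 27.3
gripper_force: 0.0
```

Request:
apply_moves --pt "-1 -0.001 0 -0.003 0 0 0" --pt "-1 0 0 0 0 0 0" --pt "-1 0 0 0 0 0 0" --pt "-1 0 0 0 0 0 0" --pt "-1 0 0 0 0 0 0"

```text
time_s: 6.03
ee_pos: [474.4, -155.5, 25.8]
ee_rot: [180.0, -0.0, 149.6]
force: [0.6, -0.6, -1.3]
gripper_width: 11.8
gripper_force: 20.0
```

Request:
apply_moves --pt "-1 0 0 0.01 0 0 0" --pt "-1 0 0 0.02 0 0 0" --pt "-1 0 0 0.03 0 0 0" --pt "-1 0 0 0.03 0 0 0" --pt "-1 0 0 0 0 0 0"

```text
time_s: 6.45
ee_pos: [478.2, -156.8, 122.0]
ee_rot: [179.9, 0.7, 149.6]
force: [-0.7, -0.5, -0.7]
gripper_width: 11.0
gripper_force: 20.0
```

Request:
apply_moves --pt "-1 -0.0074 0.0383 0 0 0 -4.8" --pt "-1 -0.0074 0.0383 0 0 0 -4.8" --pt "-1 -0.0074 0.0383 0 0 0 -4.8" --pt "-1 -0.0074 0.0383 0 0 0 -4.8" --pt "-1 -0.0074 0.0383 0 0 0 -4.8"

```text
time_s: 6.87
ee_pos: [436.7, 37.4, 116.3]
ee_rot: [180.0, 0.0, 125.3]
force: [0.7, -0.6, -1.6]
gripper_width: 11.5
gripper_force: 20.0
```

Request:
apply_moves --pt "-1 -0.0074 0.0383 0 0 0 -4.8" --pt "-1 -0.0074 0.0383 0 0 0 -4.8" --pt "-1 -0.0074 0.0383 0 0 0 -4.8" --pt "-1 -0.0074 0.0383 0 0 0 -4.8" --pt "-1 -0.0074 0.0383 0 0 0 -4.8"

```text
time_s: 7.28
ee_pos: [399.6, 229.2, 116.3]
ee_rot: [180.0, 0.0, 101.3]
force: [0.9, -0.1, -1.1]
gripper_width: 11.7
gripper_force: 20.0
```

Request:
apply_moves --pt "-1 -0.0074 0.0383 0 0 0 -4.8" --pt "-1 -0.0074 0.0383 0 0 0 -4.8" --pt "-1 -0.0074 0.0383 0 0 0 -4.6" --pt "-1 0 0 0 0 0 0" --pt "-1 0 0 0 0 0 0"

```text
time_s: 7.7
ee_pos: [377.7, 343.8, 115.9]
ee_rot: [180.0, 0.0, 87.6]
force: [0.5, -0.6, -1.2]
gripper_width: 11.3
gripper_force: 20.0
```

Request:
apply_moves --pt "-1 0 0 -0.02 0 0 0" --pt "-1 0 0 -0.02 0 0 0" --pt "-1 0 0 -0.01 0 0 0" --pt "-1 0 0 0 0 0 0" --pt "-1 0 0 0 0 0 0"

```text
time_s: 8.12
ee_pos: [378.5, 341.3, 65.9]
ee_rot: [-180.0, 0.1, 87.3]
force: [-0.2, -0.1, -0.8]
gripper_width: 11.3
gripper_force: 20.0
```

```bash
python3 - <<'E'
from h import *
s=status.state();p=s["ee_pos"];print(p,s["ee_rot"])
im=[]
for n in("scene","top"):
    f=cams.grab_frame(n);i=f["color"][:,:,::-1].copy()
    q=proj(f,[378.1,342.8,6])[0].astype(int);cv2.circle(i,tuple(q),1,(0,0,255),-1)
    im.append(cv2.resize(i[q[1]-60:q[1]+60,q[0]-65:q[0]+65],None,fx=3,fy=3))
cv2.imwrite("pics/b.png",np.hstack(im))
E
```

```text
[378.47253129 341.30921985  65.91177023] [-1.79956226e+02  5.62869253e-02  8.72967920e+01]
```

View pics/b.png

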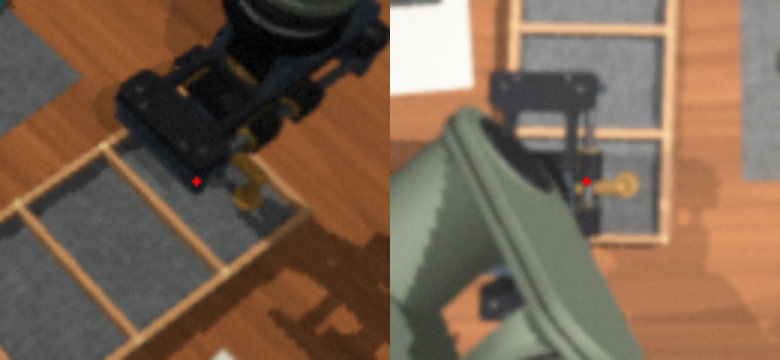

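The bar hangs over the end compartment (right half: right foot at 625,185, clear of the wall at 665). Lowering gently.

Request:
apply_moves --pt "-1 0 0 -0.012 0 0 0" --pt "-1 0 0 -0.012 0 0 0" --pt "-1 0 0 -0.007 0 0 0" --pt "-1 0 0 -0.001 0 0 0" --pt "-1 0 0 0 0 0 0"

```text
time_s: 8.63
ee_pos: [378.6, 342.4, 34.2]
ee_rot: [180.0, -0.0, 87.3]
force: [-0.6, -0.7, -1.6]
gripper_width: 11.6
gripper_force: 20.0
```

Request:
apply_moves --pt "-1 0 0 -0.0005 0 0 0" --pt "-1 0 0 -0.0005 0 0 0" --pt "-1 0 0 0 0 0 0" --pt "-1 0 0 0 0 0 0" --pt "-1 0 0 0 0 0 0"

```text
time_s: 9.05
ee_pos: [378.5, 342.4, 33.2]
ee_rot: [180.0, -0.0, 87.4]
force: [-1.0, 0.5, -2.0]
gripper_width: 11.5
gripper_force: 20.0
```

Request:
apply_moves --pt "-1 0 0 -0.0005 0 0 0" --pt "-1 0 0 -0.0005 0 0 0" --pt "-1 0 0 -0.0005 0 0 0" --pt "-1 0 0 0 0 0 0" --pt "-1 0 0 0 0 0 0"

```text
time_s: 9.47
ee_pos: [378.4, 342.3, 31.5]
ee_rot: [180.0, 0.0, 87.4]
force: [-0.1, -0.7, -0.6]
gripper_width: 11.4
gripper_force: 20.0
```

Request:
apply_moves --pt "-1 0 0 -0.0005 0 0 0" --pt "-1 0 0 0 0 0 0" --pt "-1 0 0 0 0 0 0" --pt "-1 0 0 0 0 0 0"

```text
time_s: 9.8
ee_pos: [378.6, 342.3, 31.4]
ee_rot: [180.0, -0.0, 87.4]
force: [0.5, -1.8, 5.4]
gripper_width: 11.4
gripper_force: 20.0
```

Request:
apply_moves --pt "-1 0 0 -0.0005 0 0 0" --pt "-1 0 0 0 0 0 0" --pt "-1 0 0 0 0 0 0" --pt "-1 0 0 0 0 0 0"

```text
time_s: 10.13
ee_pos: [378.7, 342.3, 31.3]
ee_rot: [179.9, -0.0, 87.4]
force: [0.2, -2.2, 9.7]
gripper_width: 11.5
gripper_force: 20.0
```

Contact with the floor at TCP 31.4, as expected. I release, lift and go to the lock.

Request:
apply_moves --pt "-0.2 0 0 0 0 0 0" --pt "-0.2 0 0 0 0 0 0" --pt "-0.2 0 0 0 0 0 0" --pt "-0.2 0 0 0 0 0 0" --pt "-0.2 0 0 0 0 0 0"

```text
time_s: 10.55
ee_pos: [378.2, 342.3, 30.2]
ee_rot: [-180.0, 0.0, 87.4]
force: [-0.6, -0.1, 0.4]
gripper_width: 36.3
gripper_force: 0.0
```

Request:
apply_moves --pt "-0.2 0 0 0.01 0 0 0" --pt "-0.2 0 0 0.025 0 0 0" --pt "-0.2 0 0 0.025 0 0 0" --pt "-0.2 0 0 0.025 0 0 0" --pt "1 0.0247 -0.0289 0.01 0 0 0"

```text
time_s: 10.97
ee_pos: [402.3, 317.7, 129.5]
ee_rot: [179.8, -0.4, 87.7]
force: [0.5, -0.0, -0.2]
gripper_width: 41.0
gripper_force: 0.0
```

Request:
apply_moves --pt "1 0.0247 -0.0289 0.01 0 0 0" --pt "1 0.0247 -0.0289 0 0 0 0" --pt "1 0.0247 -0.0289 0 0 0 0" --pt "1 0.0247 -0.0289 0 0 0 0" --pt "1 0.0247 -0.0289 0 0 0 0"

```text
time_s: 11.38
ee_pos: [527.5, 167.5, 136.4]
ee_rot: [179.9, -0.0, 87.4]
force: [0.9, 1.1, -0.8]
gripper_width: 73.6
gripper_force: 0.0
```

Request:
apply_moves --pt "1 0.0247 -0.0289 0 0 0 0" --pt "1 0.0247 -0.0289 0 0 0 0" --pt "1 0.0247 -0.0289 0 0 0 0" --pt "1 0.0247 -0.0289 0 0 0 0" --pt "1 0.0247 -0.0289 0 0 0 0"

```text
time_s: 11.8
ee_pos: [651.0, 22.8, 136.2]
ee_rot: [180.0, -0.0, 87.3]
force: [0.4, 0.6, -0.2]
gripper_width: 91.3
gripper_force: 0.0
```

Request:
apply_moves --pt "1 0.0247 -0.0289 0 0 0 0.4" --pt "1 0 0 -0.025 0 0 0" --pt "1 0 0 -0.025 0 0 0" --pt "1 0 0 0 0 0 0" --pt "1 0 0 0 0 0 0"

```text
time_s: 12.22
ee_pos: [673.8, -4.5, 84.7]
ee_rot: [-179.8, -0.0, 87.7]
force: [0.9, -0.1, 0.5]
gripper_width: 91.4
gripper_force: 0.0
```

Request:
apply_moves --pt "1 0 0 0 0 0 0" --pt "1 0 0 0 0 0 0"

```text
time_s: 12.38
ee_pos: [675.8, -4.0, 87.7]
ee_rot: [179.8, -0.0, 87.8]
force: [0.0, 0.5, 0.5]
gripper_width: 91.6
gripper_force: 0.0
```

Request:
apply_moves --pt "0.4 -0.001 0 -0.025 0 0 0" --pt "0.4 0 0 -0.02 0 0 0" --pt "0.4 0 0 -0.015 0 0 0" --pt "0.4 0 0 -0.007 0 0 0" --pt "0.4 0 0 0 0 0 0"

```text
time_s: 12.8
ee_pos: [673.3, -4.1, 18.1]
ee_rot: [-179.9, 0.0, 87.8]
force: [-0.7, -0.2, 0.1]
gripper_width: 64.2
gripper_force: 0.0
```

Request:
apply_moves --pt "-1 0 0 0 0 0 0" --pt "-1 0 0 0 0 0 0" --pt "-1 0 0 0 0 0 0" --newtons 30

```text
time_s: 13.05
ee_pos: [674.8, -4.4, 20.1]
ee_rot: [179.8, -0.0, 87.8]
force: [0.6, 0.1, -0.2]
gripper_width: 46.8
gripper_force: 0.0
```

Request:
apply_moves --pt "-0.1 0 0 -0.0035 0 0 0" --pt "-0.1 0 0 0 0 0 0" --pt "-1 0 0 0 0 0 0" --pt "-1 0 0 0 0 0 0" --pt "-1 0 0 0 0 0 0"

```text
time_s: 13.47
ee_pos: [674.4, -4.4, 15.4]
ee_rot: [179.9, -0.0, 87.8]
force: [1.5, -0.6, 1.9]
gripper_width: 39.8
gripper_force: 29.9
```

Request:
apply_moves --pt "-1 0 0 0 0 0 0" --pt "-1 0 0 0 0 0 0"

```text
time_s: 13.63
ee_pos: [674.4, -4.4, 15.3]
ee_rot: [179.9, -0.0, 87.7]
force: [1.7, 0.6, 1.5]
gripper_width: 40.0
gripper_force: 29.9
```

Request:
apply_moves --pt "-1 0 0 0.01 0 0 0" --pt "-1 0 0 0.025 0 0 0" --pt "-1 0 0 0.025 0 0 0" --pt "-1 0 0 0.025 0 0 0" --pt "-1 0 0 0 0 0 0"

```text
time_s: 14.05
ee_pos: [676.1, -4.6, 105.5]
ee_rot: [179.5, -0.0, 87.8]
force: [0.8, -0.6, -1.1]
gripper_width: 39.6
gripper_force: 29.9
```

Request:
apply_moves --pt "-1 -0.0097 0.0262 0 0 0 6.9" --pt "-1 -0.0097 0.0262 0 0 0 6.9" --pt "-1 -0.0097 0.0262 0 0 0 6.9" --pt "-1 -0.0097 0.0262 0 0 0 6.9" --pt "-1 -0.0097 0.0262 0 0 0 6.9"

```text
time_s: 14.47
ee_pos: [623.2, 127.2, 98.5]
ee_rot: [-179.8, -0.1, 122.6]
force: [0.1, 1.5, -2.1]
gripper_width: 39.4
gripper_force: 29.9
```

Request:
apply_moves --pt "-1 -0.0097 0.0262 0 0 0 6.9" --pt "-1 -0.0097 0.0262 0 0 0 6.9" --pt "-1 -0.0097 0.0262 0 0 0 6.9" --pt "-1 -0.0097 0.0262 0 0 0 6.9" --pt "-1 -0.0097 0.0262 0 0 0 6.9"

```text
time_s: 14.88
ee_pos: [574.7, 258.1, 98.5]
ee_rot: [-179.8, -0.2, 157.1]
force: [0.6, -0.6, -2.7]
gripper_width: 40.2
gripper_force: 29.9
```

Request:
apply_moves --pt "-1 -0.0097 0.0262 0 0 0 6.9" --pt "-1 -0.0097 0.0262 0 0 0 6.9" --pt "-1 -0.0097 0.0262 0 0 0 6.9" --pt "-1 0 0 0 0 0 0" --pt "-1 0 0 0 0 0 0"

```text
time_s: 15.3
ee_pos: [546.0, 336.7, 98.6]
ee_rot: [-179.9, -0.2, 177.6]
force: [-0.0, -0.7, -1.9]
gripper_width: 39.8
gripper_force: 29.9
```

Request:
apply_moves --pt "-1 0 0 -0.02 0 0 0" --pt "-1 0 0 -0.02 0 0 0" --pt "-1 0 0 0 0 0 0" --pt "-1 0 0 0 0 0 0" --pt "-1 0 0 0 0 0 0"

```text
time_s: 15.72
ee_pos: [548.3, 335.5, 60.4]
ee_rot: [180.0, 0.0, 177.4]
force: [0.1, 0.2, -1.7]
gripper_width: 39.7
gripper_force: 29.9
```

```bash
cat > look.py <<'E'
from h import *
import sys
x,y,o=float(sys.argv[1]),float(sys.argv[2]),sys.argv[3]
print(status.state()["ee_pos"],status.state()["ee_rot"][2])
im=[]
for n in("scene","top"):
    f=cams.grab_frame(n);i=f["color"][:,:,::-1].copy()
    q=proj(f,[x,y,6])[0].astype(int);i=cv2.copyMakeBorder(i,70,70,70,70,cv2.BORDER_CONSTANT);q=q+70
    im.append(cv2.resize(i[q[1]-60:q[1]+60,q[0]-65:q[0]+65],None,fx=3,fy=3,interpolation=cv2.INTER_CUBIC))
cv2.imwrite(o,np.hstack(im))
E
python3 look.py 462 339 pics/c.png
```

```text
[548.26128234 335.45845738  60.44944645] 177.3674026792606
```

View pics/c.png

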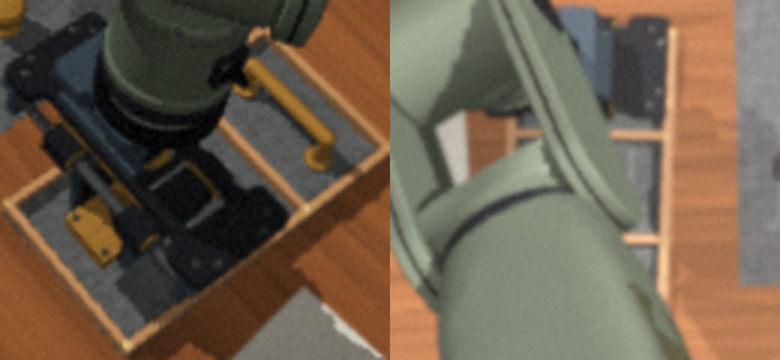

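The left half shows the bar pull standing in its compartment at (290,110) and the lock hanging at (95,225) over the far one. I lower the lock until it touches.

Request:
apply_moves --pt "-1 0 0 -0.014 0 0 0" --pt "-1 0 0 -0.012 0 0 0" --pt "-1 0 0 -0.008 0 0 0" --pt "-1 0 0 -0.003 0 0 0" --pt "-1 0 0 0 0 0 0"

```text
time_s: 16.23
ee_pos: [547.3, 335.9, 22.2]
ee_rot: [-180.0, -0.1, 177.4]
force: [0.4, 0.5, -2.1]
gripper_width: 39.7
gripper_force: 29.9
```

Request:
apply_moves --pt "-1 0 0 -0.0007 0 0 0" --pt "-1 0 0 -0.0007 0 0 0" --pt "-1 0 0 0 0 0 0" --pt "-1 0 0 0 0 0 0"

```text
time_s: 16.57
ee_pos: [547.9, 336.3, 21.9]
ee_rot: [180.0, 0.0, 177.5]
force: [-0.8, 0.0, -2.0]
gripper_width: 39.8
gripper_force: 29.9
```

Request:
apply_moves --pt "-1 0 0 -0.0005 0 0 0" --pt "-1 0 0 0 0 0 0" --pt "-1 0 0 0 0 0 0"

```text
time_s: 16.82
ee_pos: [547.9, 336.3, 21.4]
ee_rot: [180.0, 0.0, 177.4]
force: [-0.4, 0.4, -0.2]
gripper_width: 39.9
gripper_force: 29.9
```

Request:
apply_moves --pt "-1 0 0 -0.0005 0 0 0" --pt "-1 0 0 0 0 0 0" --pt "0.3 0 0 0 0 0 0" --pt "0.3 0 0 0 0 0 0" --pt "0.3 0 0 0 0 0 0"

```text
time_s: 17.23
ee_pos: [547.7, 336.2, 20.4]
ee_rot: [180.0, 0.0, 177.5]
force: [0.1, 0.2, 0.5]
gripper_width: 57.1
gripper_force: 0.0
```

Request:
apply_moves --pt "0.3 0 0 0.01 0 0 0" --pt "0.3 0 0 0.03 0 0 0" --pt "0.3 0 0 0.03 0 0 0" --pt "0.3 0 0 0.02 0 0 0" --pt "1 -0.0113 -0.0315 0 0 0 -6"

```text
time_s: 17.65
ee_pos: [541.5, 310.3, 116.6]
ee_rot: [179.4, 0.7, 171.5]
force: [1.3, -0.2, 1.3]
gripper_width: 63.1
gripper_force: 0.0
```

Request:
apply_moves --pt "1 -0.0113 -0.0315 0 0 0 -6" --pt "1 -0.0113 -0.0315 0 0 0 -6" --pt "1 -0.0113 -0.0315 0 0 0 -6" --pt "1 -0.0113 -0.0315 0 0 0 -6" --pt "1 -0.0113 -0.0315 0 0 0 -6"

```text
time_s: 18.07
ee_pos: [479.3, 145.9, 111.3]
ee_rot: [180.0, 0.0, 141.2]
force: [1.0, -0.9, -0.5]
gripper_width: 90.9
gripper_force: 0.0
```

Request:
apply_moves --pt "1 0 0 0 0 0 0" --pt "1 0 0 -0.025 0 0 0" --pt "1 0 0 -0.015 0 0 0" --pt "1 0 0 0 0 0 0" --pt "1 0 0 0 0 0 0"

```text
time_s: 18.48
ee_pos: [479.9, 147.4, 70.6]
ee_rot: [-180.0, -0.0, 141.5]
force: [0.2, 0.2, 0.9]
gripper_width: 91.4
gripper_force: 0.0
```

Request:
apply_moves --pt "1 0 0 0 0 0 0" --pt "1 0 0 0 0 0 0"

```text
time_s: 18.65
ee_pos: [480.8, 147.7, 71.7]
ee_rot: [179.9, 0.1, 141.5]
force: [-0.7, -0.1, 0.4]
gripper_width: 91.1
gripper_force: 0.0
```

Request:
apply_moves --pt "1 -0.0005 0 -0.02 0 0 0" --pt "1 0 0 -0.018 0 0 0" --pt "1 0 0 -0.012 0 0 0" --pt "0.2 0 0 -0.004 0 0 0" --pt "0.2 0 0 0 0 0 0"

```text
time_s: 19.07
ee_pos: [479.3, 147.3, 16.4]
ee_rot: [-180.0, -0.0, 141.5]
force: [0.4, 0.2, -0.5]
gripper_width: 80.4
gripper_force: 0.0
```

Request:
apply_moves --pt "0 0 0 0 0 0 0" --pt "0 0 0 0 0 0 0" --pt "0 0 0 0 0 0 0" --pt "0 0 0 0 0 0 0" --newtons 20

```text
time_s: 19.4
ee_pos: [479.9, 147.3, 17.3]
ee_rot: [179.9, 0.1, 141.5]
force: [-0.0, 0.4, 0.9]
gripper_width: 54.0
gripper_force: 0.0
```

Request:
apply_moves --pt "-1 0 0 0 0 0 0" --pt "-1 0 0 0 0 0 0" --pt "-1 0 0 0 0 0 0" --pt "-1 0 0 0 0 0 0" --pt "-1 0 0 0 0 0 0"

```text
time_s: 19.82
ee_pos: [479.5, 147.2, 16.7]
ee_rot: [180.0, 0.0, 141.5]
force: [-0.1, 0.0, 1.8]
gripper_width: 32.4
gripper_force: 20.0
```

Request:
apply_moves --pt "-1 0 0 0.01 0 0 0" --pt "-1 0 0 0.025 0 0 0" --pt "-1 0 0 0.025 0 0 0" --pt "-1 0 0 0.025 0 0 0" --pt "-1 0 0 0 0 0 0"

```text
time_s: 20.23
ee_pos: [482.3, 148.0, 106.5]
ee_rot: [179.6, 0.3, 141.4]
force: [1.1, -0.0, 0.4]
gripper_width: 32.6
gripper_force: 20.0
```

Request:
apply_moves --pt "-1 0 -0.0369 0 0 0 2.6" --pt "-1 0 -0.0369 0 0 0 2.6" --pt "-1 0 -0.0369 0 0 0 2.6" --pt "-1 0 -0.0369 0 0 0 2.6" --pt "-1 0 -0.0369 0 0 0 2.6"

```text
time_s: 20.65
ee_pos: [478.5, -38.8, 101.3]
ee_rot: [-180.0, -0.0, 154.6]
force: [0.6, 0.5, -0.4]
gripper_width: 32.4
gripper_force: 20.0
```

Request:
apply_moves --pt "-1 -0.001 -0.0369 0 0 0 2.6" --pt "-1 -0.001 -0.0369 0 0 0 2.6" --pt "-1 -0.001 -0.0369 0 0 0 2.6" --pt "-1 -0.001 -0.0369 0 0 0 2.6" --pt "-1 -0.001 -0.0369 0 0 0 2.6"

```text
time_s: 21.07
ee_pos: [473.5, -223.5, 101.2]
ee_rot: [180.0, -0.1, 167.6]
force: [0.2, 0.6, -1.0]
gripper_width: 32.6
gripper_force: 20.0
```

Request:
apply_moves --pt "-1 0 -0.0369 0 0 0 2.6" --pt "-1 0 -0.0369 0 0 0 2.6" --pt "-1 0 -0.0369 0 0 0 2.8" --pt "-1 0 0 0 0 0 0" --pt "-1 0 0 0 0 0 0"

```text
time_s: 21.48
ee_pos: [473.6, -334.0, 100.8]
ee_rot: [179.9, -0.1, 175.2]
force: [-0.3, -0.3, -0.6]
gripper_width: 32.6
gripper_force: 20.0
```

Request:
apply_moves --pt "-1 0 0 -0.02 0 0 0" --pt "-1 0 0 -0.02 0 0 0" --pt "-1 0 0 0 0 0 0" --pt "-1 0 0 0 0 0 0" --pt "-1 0 0 0 0 0 0"

```text
time_s: 21.9
ee_pos: [474.8, -331.9, 62.3]
ee_rot: [-180.0, 0.0, 175.5]
force: [-0.6, 0.1, -0.5]
gripper_width: 32.4
gripper_force: 20.0
```

```bash
python3 look.py 474.6 -332.7 pics/d.png
```

```text
[ 474.81716927 -331.88009154   62.2974437 ] 175.50166301003938
```

View pics/d.png

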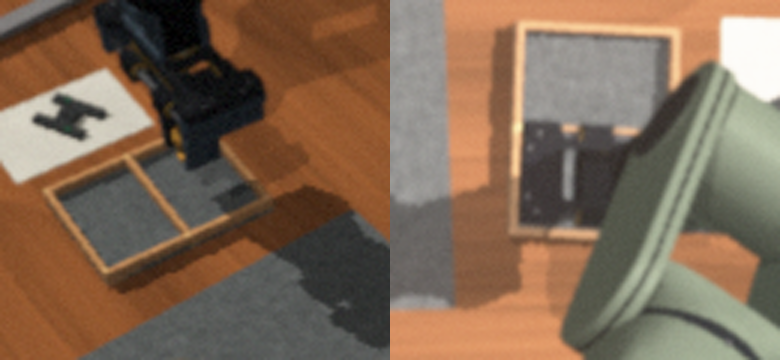

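The knob is held at (178,140) over the near compartment. I lower it.

Request:
apply_moves --pt "-1 0 0 -0.014 0 0 0" --pt "-1 0 0 -0.012 0 0 0" --pt "-1 0 0 -0.008 0 0 0" --pt "-1 0 0 -0.003 0 0 0" --pt "-1 0 0 0 0 0 0"

```text
time_s: 22.42
ee_pos: [474.3, -332.4, 24.4]
ee_rot: [180.0, -0.0, 175.5]
force: [0.3, -1.0, -0.6]
gripper_width: 32.9
gripper_force: 20.0
```

Request:
apply_moves --pt "-1 0 0 -0.0007 0 0 0" --pt "-1 0 0 -0.0007 0 0 0" --pt "-1 0 0 0 0 0 0" --pt "-1 0 0 0 0 0 0"

```text
time_s: 22.75
ee_pos: [474.6, -332.8, 23.6]
ee_rot: [-180.0, 0.0, 175.4]
force: [0.9, 1.0, -0.3]
gripper_width: 32.6
gripper_force: 20.0
```

Request:
apply_moves --pt "-1 0 0 -0.0005 0 0 0" --pt "-1 0 0 0 0 0 0" --pt "-1 0 0 0 0 0 0"

```text
time_s: 23.0
ee_pos: [474.4, -332.6, 22.8]
ee_rot: [180.0, 0.0, 175.4]
force: [0.1, 0.4, -0.8]
gripper_width: 32.3
gripper_force: 20.0
```

Request:
apply_moves --pt "-1 0 0 -0.0005 0 0 0" --pt "-1 0 0 -0.0003 0 0 0" --pt "-1 0 0 0 0 0 0" --pt "-1 0 0 0 0 0 0"

```text
time_s: 23.33
ee_pos: [474.4, -332.6, 22.7]
ee_rot: [-180.0, 0.0, 175.5]
force: [-1.8, 1.0, 4.6]
gripper_width: 33.0
gripper_force: 20.0
```

Request:
apply_moves --pt "-1 0 0 -0.0005 0 0 0" --pt "-1 0 0 0 0 0 0" --pt "-1 0 0 0 0 0 0"

```text
time_s: 23.58
ee_pos: [474.4, -332.6, 22.7]
ee_rot: [-180.0, 0.0, 175.5]
force: [-1.2, 1.9, 7.9]
gripper_width: 32.8
gripper_force: 20.0
```

Request:
apply_moves --pt "0.3 0 0 0 0 0 0" --pt "0.3 0 0 0 0 0 0" --pt "0.3 0 0 0 0 0 0" --pt "0.3 0 0 0 0 0 0" --pt "0.3 0 0 0 0 0 0"

```text
time_s: 24.0
ee_pos: [474.3, -332.5, 21.1]
ee_rot: [180.0, -0.0, 175.5]
force: [0.4, 0.0, 0.2]
gripper_width: 58.8
gripper_force: 0.0
```

Request:
apply_moves --pt "0.3 0 0 0.01 0 0 0" --pt "0.3 0 0 0.03 0 0 0" --pt "0.3 0 0 0.03 0 0 0" --pt "0.3 0 0 0.02 0 0 0" --pt "1 -0.0006 0.024 0 0 0 -6.8"

```text
time_s: 24.42
ee_pos: [477.3, -313.4, 117.0]
ee_rot: [-179.6, 0.7, 168.4]
force: [0.7, -0.7, 0.3]
gripper_width: 63.2
gripper_force: 0.0
```

Request:
apply_moves --pt "1 -0.0006 0.024 0 0 0 -6.8" --pt "1 -0.0006 0.024 0 0 0 -6.8" --pt "1 -0.0006 0.024 0 0 0 -6.8" --pt "1 -0.0006 0.024 0 0 0 -6.8" --pt "1 -0.0006 0.024 0 0 0 -6.8"

```text
time_s: 24.83
ee_pos: [470.7, -187.5, 112.1]
ee_rot: [180.0, 0.0, 134.3]
force: [-0.0, 0.9, -0.0]
gripper_width: 90.9
gripper_force: 0.0
```

Request:
apply_moves --pt "1 -0.0006 0.024 0 0 0 -6.8" --pt "1 -0.0006 0.024 0 0 0 -6.8" --pt "1 -0.0006 0.024 0 0 0 -6.8" --pt "1 -0.0006 0.024 0 0 0 -6.8" --pt "1 -0.0006 0.024 0 0 0 -6.8"

```text
time_s: 25.25
ee_pos: [467.8, -67.5, 112.1]
ee_rot: [179.9, 0.0, 100.3]
force: [0.3, 0.2, -0.3]
gripper_width: 91.0
gripper_force: 0.0
```

Request:
apply_moves --pt "1 -0.0006 0.024 0 0 0 -6.8" --pt "1 -0.0006 0.024 0 0 0 -6.8" --pt "1 -0.0006 0.024 0 0 0 -6.4" --pt "1 0 0 -0.02 0 0 0" --pt "1 0 0 -0.02 0 0 0"

```text
time_s: 25.67
ee_pos: [467.3, 4.7, 72.6]
ee_rot: [179.7, -0.0, 80.8]
force: [-0.8, 0.3, -1.3]
gripper_width: 90.9
gripper_force: 0.0
```

Request:
apply_moves --pt "1 0 0 0 0 0 0" --pt "1 0 0 0 0 0 0" --pt "1 0 0 0 0 0 0" --pt "1 0 0 0 0 0 0" --pt "1 0 0 0 0 0 0"

```text
time_s: 26.08
ee_pos: [466.7, 3.2, 72.4]
ee_rot: [179.9, -0.0, 80.6]
force: [0.0, 0.6, 0.4]
gripper_width: 91.5
gripper_force: 0.0
```

Request:
apply_moves --pt "1 0 0 -0.02 0 0 0" --pt "0.5 0 0 -0.018 0 0 0" --pt "0.5 0 0 -0.01 0 0 0" --pt "0.4 0 0 -0.004 0 0 0" --pt "0.4 0 0 0 0 0 0"

```text
time_s: 26.5
ee_pos: [465.7, 3.3, 19.1]
ee_rot: [-179.9, 0.0, 80.6]
force: [0.6, 0.3, 0.9]
gripper_width: 67.3
gripper_force: 0.0
```

Request:
apply_moves --pt "0.3 0 0 -0.002 0 0 0" --pt "0.2 0 0 -0.002 0 0 0" --pt "0.2 0 0 0 0 0 0" --pt "0.2 0 0 0 0 0 0" --pt "0.2 0 0 0 0 0 0"

```text
time_s: 26.92
ee_pos: [466.2, 3.5, 15.8]
ee_rot: [179.9, -0.0, 80.6]
force: [0.3, 0.0, -0.1]
gripper_width: 54.7
gripper_force: 0.0
```

Request:
apply_moves --pt "-1 0 0 -0.0005 0 0 0" --pt "-1 0 0 0 0 0 0" --pt "-1 0 0 0 0 0 0" --pt "-1 0 0 0 0 0 0" --pt "-1 0 0 0 0 0 0"

```text
time_s: 27.33
ee_pos: [466.1, 3.4, 15.0]
ee_rot: [180.0, -0.0, 80.6]
force: [-0.6, -0.9, 1.3]
gripper_width: 45.6
gripper_force: 20.0
```

Request:
apply_moves --pt "-1 0 0 0.005 0 0 0" --pt "-1 0 0 0.02 0 0 0" --pt "-1 0 0 0.03 0 0 0" --pt "-1 0 0 0.03 0 0 0" --pt "-1 0 0 0 0 0 0"

```text
time_s: 27.75
ee_pos: [469.4, 3.4, 104.9]
ee_rot: [179.4, -0.1, 80.7]
force: [1.3, 0.5, -0.5]
gripper_width: 45.7
gripper_force: 20.0
```

Request:
apply_moves --pt "-1 -0.0003 0.024 0 0 0 6.9" --pt "-1 -0.0003 0.024 0 0 0 6.9" --pt "-1 -0.0003 0.024 0 0 0 6.9" --pt "-1 -0.0003 0.024 0 0 0 6.9" --pt "-1 -0.0003 0.024 0 0 0 6.9"

```text
time_s: 28.17
ee_pos: [463.8, 124.4, 99.5]
ee_rot: [-180.0, -0.0, 115.5]
force: [0.5, -0.6, -0.3]
gripper_width: 45.4
gripper_force: 20.0
```

Request:
apply_moves --pt "-1 -0.0003 0.024 0 0 0 6.9" --pt "-1 -0.0003 0.024 0 0 0 6.9" --pt "-1 -0.0003 0.024 0 0 0 6.9" --pt "-1 -0.0003 0.024 0 0 0 6.9" --pt "-1 -0.0003 0.024 0 0 0 6.9"

```text
time_s: 28.58
ee_pos: [462.3, 244.4, 99.4]
ee_rot: [-179.9, -0.0, 150.0]
force: [0.6, 0.3, -1.0]
gripper_width: 45.5
gripper_force: 20.0
```

Request:
apply_moves --pt "-1 -0.0003 0.024 0 0 0 6.9" --pt "-1 -0.0003 0.024 0 0 0 6.9" --pt "-1 -0.0003 0.024 0 0 0 6.9" --pt "-1 -0.0003 0.0235 0 0 0 7.0" --pt "-1 0 0 0 0 0 0"

```text
time_s: 29.0
ee_pos: [461.8, 342.7, 99.4]
ee_rot: [179.9, 0.0, 177.7]
force: [0.6, -1.0, -1.3]
gripper_width: 45.4
gripper_force: 20.0
```

Request:
apply_moves --pt "-1 0 0 -0.02 0 0 0" --pt "-1 0 0 -0.02 0 0 0" --pt "-1 0 0 0 0 0 0" --pt "-1 0 0 0 0 0 0" --pt "-1 0 0 0 0 0 0"

```text
time_s: 29.42
ee_pos: [462.1, 338.8, 60.4]
ee_rot: [180.0, 0.0, 177.3]
force: [-0.4, -0.1, -0.2]
gripper_width: 45.9
gripper_force: 20.0
```

```bash
python3 look.py 462 339 pics/e.png
```

```text
[462.10134613 338.77659326  60.42204168] 177.30244490000226
```

View pics/e.png

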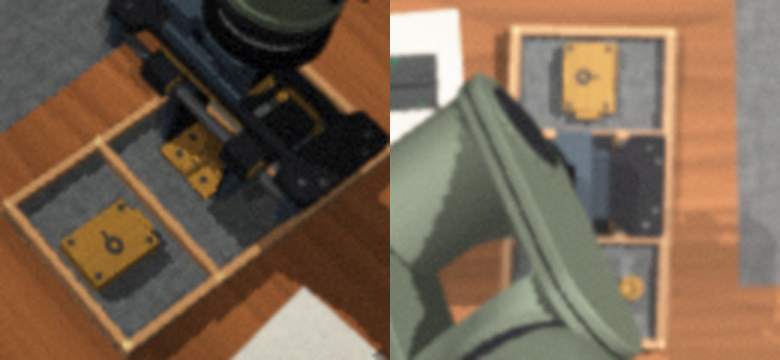

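The lock lies flat with its keyhole up in the far compartment (right half 588,80), and the brass hinge hangs level over the middle one (left half 195,160). Lowering.

Request:
apply_moves --pt "-1 0 0 -0.014 0 0 0" --pt "-1 0 0 -0.012 0 0 0" --pt "-1 0 0 -0.008 0 0 0" --pt "-1 0 0 -0.003 0 0 0" --pt "-1 0 0 0 0 0 0"

```text
time_s: 29.93
ee_pos: [461.7, 338.8, 22.7]
ee_rot: [-180.0, -0.0, 177.3]
force: [-0.4, 0.5, -1.1]
gripper_width: 45.7
gripper_force: 20.0
```

Request:
apply_moves --pt "-1 0 0 -0.0007 0 0 0" --pt "-1 0 0 -0.0007 0 0 0" --pt "-1 0 0 0 0 0 0" --pt "-1 0 0 0 0 0 0"

```text
time_s: 30.27
ee_pos: [462.0, 339.1, 21.9]
ee_rot: [180.0, 0.0, 177.4]
force: [-0.3, 0.3, -0.1]
gripper_width: 45.7
gripper_force: 20.0
```

Request:
apply_moves --pt "-1 0 0 -0.0005 0 0 0" --pt "-1 0 0 0 0 0 0" --pt "-1 0 0 0 0 0 0"

```text
time_s: 30.52
ee_pos: [461.8, 339.0, 21.1]
ee_rot: [180.0, 0.0, 177.4]
force: [-1.3, -0.4, -0.9]
gripper_width: 45.7
gripper_force: 20.0
```

Request:
apply_moves --pt "-1 0 0 -0.0005 0 0 0" --pt "-1 0 0 0 0 0 0" --pt "-1 0 0 0 0 0 0"

```text
time_s: 30.77
ee_pos: [461.8, 339.0, 21.0]
ee_rot: [180.0, 0.0, 177.3]
force: [-0.7, -0.8, 5.9]
gripper_width: 45.8
gripper_force: 20.0
```

Request:
apply_moves --pt "-1 0 0 -0.0003 0 0 0" --pt "-1 0 0 0 0 0 0" --pt "-1 0 0 0 0 0 0"

```text
time_s: 31.02
ee_pos: [461.8, 339.0, 21.0]
ee_rot: [180.0, 0.0, 177.4]
force: [-1.6, -1.0, 8.0]
gripper_width: 45.7
gripper_force: 20.0
```

Request:
apply_moves --pt "0.35 0 0 0 0 0 0" --pt "0.35 0 0 0 0 0 0" --pt "0.35 0 0 0 0 0 0" --pt "0.35 0 0 0 0 0 0"

```text
time_s: 31.35
ee_pos: [462.3, 339.5, 20.3]
ee_rot: [179.9, 0.1, 177.4]
force: [0.0, 0.9, 1.5]
gripper_width: 61.2
gripper_force: 1.2
```

Request:
apply_moves --pt "0.35 0 0 0.01 0 0 0" --pt "0.35 0 0 0.03 0 0 0" --pt "0.35 0 0 0.03 0 0 0" --pt "0.35 0 0 0.02 0 0 0" --pt "0.35 0 0 0 0 0 0"

```text
time_s: 31.77
ee_pos: [464.0, 340.3, 115.1]
ee_rot: [179.7, 0.4, 177.4]
force: [-0.6, -0.1, 0.8]
gripper_width: 61.3
gripper_force: 0.0
```

Request:
apply_moves --pt "1 0.0128 -0.0127 0 0 0 -7.1" --pt "1 0.0128 -0.0127 0 0 0 -7.1" --pt "1 0.0128 -0.0127 0 0 0 -7.1" --pt "1 0.0128 -0.0127 0 0 0 -7.1" --pt "1 0.0128 -0.0127 0 0 0 -7.1"

```text
time_s: 32.18
ee_pos: [525.5, 274.4, 109.5]
ee_rot: [-179.9, -0.0, 141.5]
force: [-0.5, 0.6, -0.9]
gripper_width: 90.5
gripper_force: 0.0
```

Request:
apply_moves --pt "1 0.0128 -0.0127 0 0 0 -7.1" --pt "1 0.0128 -0.0127 0 0 0 -7.1" --pt "1 0.0128 -0.0127 0 0 0 -7.1" --pt "1 0.0128 -0.0127 0 0 0 -7.1" --pt "1 0.0128 -0.0127 0 0 0 -7.1"

```text
time_s: 32.6
ee_pos: [589.6, 210.8, 109.3]
ee_rot: [-179.9, 0.0, 106.0]
force: [0.3, -0.2, -0.1]
gripper_width: 91.4
gripper_force: 0.0
```

Request:
apply_moves --pt "1 0.0128 -0.0127 0 0 0 -7.1" --pt "1 0.0128 -0.0127 0 0 0 -7.1" --pt "1 0.0128 -0.0127 0 0 0 -7.1" --pt "1 0.0128 -0.0127 0 0 0 -7.1" --pt "1 0.0128 -0.0127 0 0 0 -6.8"

```text
time_s: 33.02
ee_pos: [653.5, 147.4, 109.2]
ee_rot: [-179.9, 0.1, 70.8]
force: [0.8, -0.5, -0.4]
gripper_width: 91.0
gripper_force: 0.0
```

Request:
apply_moves --pt "1 0 0 -0.02 0 0 0" --pt "1 0 0 -0.02 0 0 0" --pt "1 0 0 0 0 0 0" --pt "1 0 0 0 0 0 0" --pt "1 0 0 0 0 0 0"

```text
time_s: 33.43
ee_pos: [653.9, 148.6, 70.6]
ee_rot: [180.0, -0.0, 71.2]
force: [-0.1, 1.2, -0.6]
gripper_width: 91.3
gripper_force: 0.0
```

```bash
python3 look.py 653.4 148.4 pics/f.png
```

```text
[653.88294782 148.57734393  70.61314431] 71.16699900711419
```

View pics/f.png

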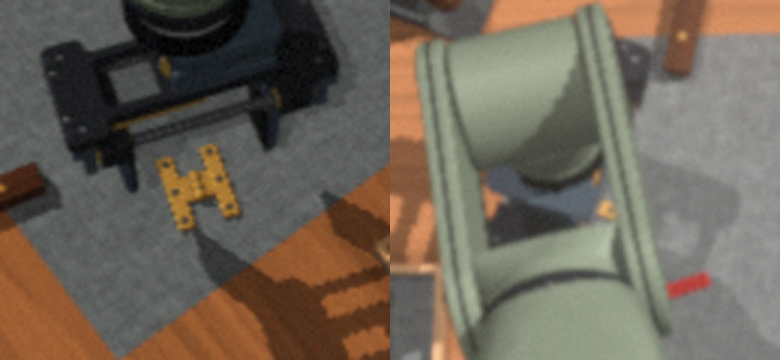

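The fingers straddle the brass H at (200,190) in the left half, clear of the saw handle. Lowering.

Request:
apply_moves --pt "1 0 0 -0.02 0 0 0" --pt "0.5 0 0 -0.017 0 0 0" --pt "0.5 0 0 -0.01 0 0 0" --pt "0.4 0 0 -0.004 0 0 0" --pt "0.4 0 0 0 0 0 0"

```text
time_s: 33.95
ee_pos: [653.4, 148.5, 18.7]
ee_rot: [-180.0, 0.0, 71.2]
force: [-0.8, 0.2, 0.7]
gripper_width: 67.6
gripper_force: 0.0
```

Request:
apply_moves --pt "0.3 0 0 -0.001 0 0 0" --pt "0.2 0 0 -0.001 0 0 0" --pt "0.2 0 0 0 0 0 0" --pt "0.2 0 0 0 0 0 0" --pt "0.2 0 0 0 0 0 0"

```text
time_s: 34.37
ee_pos: [654.0, 148.5, 17.7]
ee_rot: [180.0, -0.0, 71.2]
force: [-0.1, 0.5, -0.0]
gripper_width: 54.5
gripper_force: 0.0
```

Request:
apply_moves --pt "0.2 0 0 -0.0025 0 0 0" --pt "-1 0 0 0 0 0 0" --pt "-1 0 0 0 0 0 0" --pt "-1 0 0 0 0 0 0" --pt "-1 0 0 0 0 0 0"

```text
time_s: 34.78
ee_pos: [653.7, 148.4, 14.5]
ee_rot: [-180.0, 0.0, 71.2]
force: [-0.3, 0.6, -1.2]
gripper_width: 45.6
gripper_force: 20.0
```

Request:
apply_moves --pt "-1 0 0 0.005 0 0 0" --pt "-1 0 0 0.02 0 0 0" --pt "-1 0 0 0.03 0 0 0" --pt "-1 0 0 0.03 0 0 0" --pt "-1 0 0 0 0 0 0"

```text
time_s: 35.2
ee_pos: [657.7, 149.3, 106.8]
ee_rot: [179.4, -0.4, 71.2]
force: [1.3, -0.2, -0.2]
gripper_width: 45.4
gripper_force: 20.0
```

Request:
apply_moves --pt "-1 -0.0073 -0.0375 0 0 0 -5.8" --pt "-1 -0.0073 -0.0375 0 0 0 -5.8" --pt "-1 -0.0073 -0.0375 0 0 0 -5.8" --pt "-1 -0.0073 -0.0375 0 0 0 -5.8" --pt "-1 -0.0073 -0.0375 0 0 0 -5.8"

```text
time_s: 35.62
ee_pos: [616.6, -40.5, 99.9]
ee_rot: [180.0, -0.0, 41.9]
force: [0.7, -0.8, -0.2]
gripper_width: 45.9
gripper_force: 20.0
```

Request:
apply_moves --pt "-1 -0.0073 -0.0375 0 0 0 -5.8" --pt "-1 -0.0073 -0.0375 0 0 0 -5.8" --pt "-1 -0.0073 -0.0375 0 0 0 -5.8" --pt "-1 -0.0073 -0.0375 0 0 0 -5.8" --pt "-1 -0.0073 -0.0375 0 0 0 -5.8"

```text
time_s: 36.03
ee_pos: [580.1, -228.3, 99.9]
ee_rot: [180.0, -0.0, 12.9]
force: [0.3, 0.4, -1.1]
gripper_width: 45.4
gripper_force: 20.0
```

Request:
apply_moves --pt "-1 -0.0073 -0.0375 0 0 0 -5.8" --pt "-1 -0.0073 -0.0375 0 0 0 -5.8" --pt "-1 -0.0073 -0.0375 0 0 0 -6.1" --pt "-1 0 0 0 0 0 0" --pt "-1 0 0 0 0 0 0"

```text
time_s: 36.45
ee_pos: [558.1, -341.0, 99.5]
ee_rot: [-180.0, -0.0, -4.7]
force: [0.1, 1.5, -0.1]
gripper_width: 45.7
gripper_force: 20.0
```

Request:
apply_moves --pt "-1 0 0 -0.02 0 0 0" --pt "-1 0 0 -0.02 0 0 0" --pt "-1 0 0 0 0 0 0" --pt "-1 0 0 0 0 0 0" --pt "-1 0 0 0 0 0 0"

```text
time_s: 36.87
ee_pos: [559.7, -338.3, 60.6]
ee_rot: [180.0, -0.1, -4.5]
force: [-0.0, 0.3, -0.8]
gripper_width: 45.8
gripper_force: 20.0
```

```bash
python3 look.py 540 -338 pics/g.png
```

```text
[ 559.70717836 -338.34617875   60.60461184] -4.457698073210386
```

View pics/g.png

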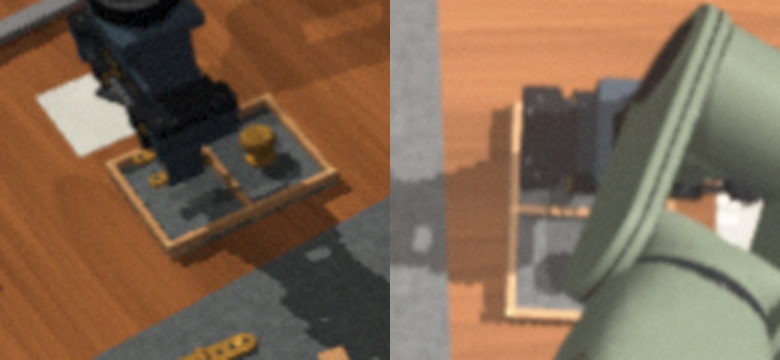

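The knob stands upright in its compartment (left half 258,145), and the H hinge hangs over the other one (about 150,170). I lower it until it touches, at about TCP 20.5.

Request:
apply_moves --pt "-1 -0.0007 -0.0005 -0.014 0 0 0" --pt "-1 0 0 -0.012 0 0 0" --pt "-1 0 0 -0.008 0 0 0" --pt "-1 0 0 -0.003 0 0 0" --pt "-1 0 0 0 0 0 0"

```text
time_s: 37.38
ee_pos: [557.6, -339.2, 21.6]
ee_rot: [-180.0, 0.1, -4.5]
force: [-0.1, -0.5, -0.6]
gripper_width: 45.5
gripper_force: 20.0
```

Request:
apply_moves --pt "-1 0 0 -0.0007 0 0 0" --pt "-1 0 0 -0.0007 0 0 0" --pt "-1 0 0 0 0 0 0" --pt "-1 0 0 0 0 0 0"

```text
time_s: 37.72
ee_pos: [558.4, -339.7, 21.7]
ee_rot: [180.0, -0.0, -4.6]
force: [0.4, 0.2, -0.2]
gripper_width: 45.5
gripper_force: 20.0
```

Request:
apply_moves --pt "-1 0 0 -0.0007 0 0 0" --pt "-1 0 0 0 0 0 0" --pt "-1 0 0 0 0 0 0"

```text
time_s: 37.97
ee_pos: [558.2, -339.6, 20.7]
ee_rot: [180.0, -0.0, -4.5]
force: [0.3, -0.2, -0.9]
gripper_width: 45.4
gripper_force: 20.0
```

Request:
apply_moves --pt "-1 0 0 -0.0005 0 0 0" --pt "-1 0 0 0 0 0 0" --pt "-1 0 0 0 0 0 0"

```text
time_s: 38.22
ee_pos: [558.2, -339.6, 20.4]
ee_rot: [180.0, -0.0, -4.5]
force: [-1.1, 0.8, 2.2]
gripper_width: 45.9
gripper_force: 20.0
```

Request:
apply_moves --pt "-1 0 0 -0.0003 0 0 0" --pt "-1 0 0 0 0 0 0" --pt "-1 0 0 0 0 0 0"

```text
time_s: 38.47
ee_pos: [558.2, -339.6, 20.4]
ee_rot: [180.0, -0.0, -4.6]
force: [-1.5, 0.5, 5.5]
gripper_width: 45.6
gripper_force: 20.0
```

Contact made. I release, lift and back away to get a clear view.

Request:
apply_moves --pt "0.35 0 0 0 0 0 0" --pt "0.35 0 0 0 0 0 0" --pt "0.35 0 0 0 0 0 0" --pt "0.35 0 0 0 0 0 0"

```text
time_s: 38.8
ee_pos: [558.8, -340.5, 20.4]
ee_rot: [179.9, -0.1, -4.5]
force: [-0.8, -3.7, 5.0]
gripper_width: 61.5
gripper_force: 2.7
```

Request:
apply_moves --pt "0.35 0 0 0.01 0 0 0" --pt "0.35 0 0 0.03 0 0 0" --pt "0.35 0 0 0.03 0 0 0" --pt "0.35 0 0 0.03 0 0 0" --pt "0.35 0 0 0.03 0 0 0"

```text
time_s: 39.22
ee_pos: [557.6, -338.5, 150.6]
ee_rot: [-179.9, 0.1, -4.5]
force: [1.1, 0.1, -0.1]
gripper_width: 61.5
gripper_force: 0.0
```

Request:
apply_moves --pt "0.35 -0.02 0.032 0.01 0 0 0" --pt "0.35 -0.02 0.032 0.01 0 0 0" --pt "0.35 -0.02 0.032 0.01 0 0 0" --pt "0.35 -0.02 0.032 0.01 0 0 0" --pt "0.35 -0.02 0.032 0.01 0 0 0"

```text
time_s: 39.63
ee_pos: [456.4, -177.4, 199.8]
ee_rot: [-179.9, 0.1, -4.6]
force: [-1.1, 0.2, 0.8]
gripper_width: 61.6
gripper_force: 0.0
```

Request:
apply_moves --pt "0.35 -0.02 0.032 0 0 0 0" --pt "0.35 -0.02 0.032 0 0 0 0" --pt "0.35 -0.02 0.032 0 0 0 0" --pt "0.35 0 0 0 0 0 0" --pt "0.35 0 0 0 0 0 0"

```text
time_s: 40.05
ee_pos: [396.8, -82.0, 199.9]
ee_rot: [-180.0, 0.0, -4.4]
force: [0.5, -0.9, 0.4]
gripper_width: 61.7
gripper_force: 0.0
```

```bash
python3 - <<'E'
from h import *
print(status.state()["time_s"],status.state()["ee_pos"])
o=[]
f=cams.grab_frame("top")["color"][:,:,::-1]
a=f[205:345,90:230];b=f[185:325,425:565]
o=np.hstack([cv2.resize(v,(399,399),interpolation=cv2.INTER_CUBIC) for v in(a,b)])
cv2.imwrite("pics/h.png",o)
s=cams.grab_frame("scene")["color"][:,:,::-1]
cv2.imwrite("pics/i.png",s)
E
```

```text
40.05 [396.8292153  -81.96152283 199.92829719]
```

View pics/h.png

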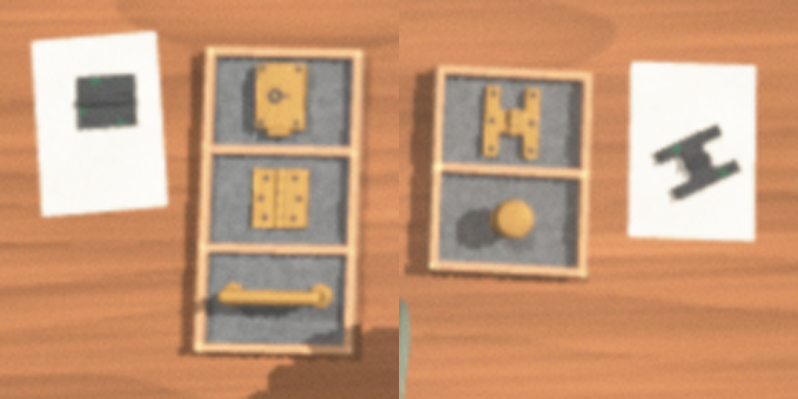

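View pics/i.png

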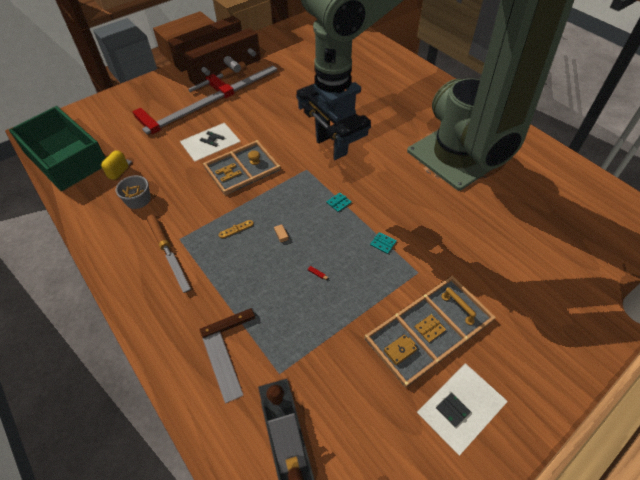

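All five fittings lie or stand correctly in their compartments: long tray at scene (430,325), short tray at (240,167). The old hinges, the strap and the turquoise hinges have not moved.

```bash
python3 -c "
from workcell import env
print(env.job_done())"
```

```text
the job is handed in; nothing more can be done
None
```

The job is handed in at about 40 s of the 109 s allowed: the long tray has the bar pull, lock and rectangular hinge, the short tray has the knob and H hinge, and everything else was left where it lay.

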